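Clamp a mounted specimen in its holder

TASK

Clamp the polished specimen mount that sits in the nest of the specimen holder: push the swung-away clamp strap round with a finger until it rests against its stop with the fork over the mount, then press the cam lever fully down so that the fork holds the mount tight. Push and press gently and pick nothing up; do not touch the mount itself, and leave the loupe, the small bottle and the spare mount beside the holder where they stand. Finish with the hand clear.

Things in the scene. Friction and masses are not known exactly. Their poses are not given: they have to be found in the camera images.
- holder: Specimen holder, fixed to the worktop: aluminium base plate 170 x 80 mm, top at 12 mm. Origin at the centre of the plate's underside, z up; its x axis runs along the plate from the clamp's swing axis (at x = -30 mm) to the round steel nest for the mount (at x = +40 mm, 44 mm across, rim at 20 mm). A stop dowel (8 mm thick, up to 46 mm) stands at x = -2, y = -19 mm.
- swing_axis (a point): Point on the vertical swing axis of the clamp, 39.5 mm above the worktop (mid height of the strap there); axes as the holder's.
- strap_swing (a joint): Swing angle of the clamp (strap, bolt and lever together) in rad: 0 = strap lies along the holder's +x over the mount, against the stop dowel; it starts swung away by +0.9 to +1.9, counter-clockwise seen from above, towards the holder's +y. Stays where it is left; about 2 N at 40 mm from the axis moves it. Hard stop at 0.
- clamp_strap: Dark steel strap, 30 x 12 mm, reaching 86 mm from the swing axis; its last 30 mm are a fork with an 18 mm gap and white nylon shoes below. Lever up: tipped nose-up 1.6 degrees, its middle 33.5 to 45.5 mm above the worktop, shoes 2.5 mm clear of the mount; lever down: pressed level on to it, too low to swing over it. Origin at the heel, 17 mm behind the axis, 33 mm up; x to the fork, z up.
- strap_mid (a point): Centre of the strap's bar at mid height (about 39.5 mm up), 42 mm from the swing axis; x along the strap to the fork. Its two upright side faces lie 15 mm to either side (y); the side to push is the one at +y.
- cam_lever (a joint): Angle of the cam lever in rad: 0 = up (open), the lever rising at 52 degrees above level and leaning away from the fork; 1.05 = fully down (clamped), 8 degrees below level. It turns in the upright plane of the strap, tip moving outward (away from the fork) and down; 3 to 6 N at the grip; stays where it is left. Hard stop at 1.05.
- lever_pivot (a point): Centre of the lever's level cross pin, on the swing axis, 57.5 mm above the worktop; x along the strap to the fork (the lever points to -x), z up.
- lever_grip (a point): Middle of the black round lever grip, 46 mm from the pivot; the grip is 14 mm thick and its rounded tip ends 65 mm from the pivot. With the lever up the grip's middle is about 93 mm above the worktop and its tip reaches up to 110 mm; fully down the grip's middle is about 51 mm up.
- mount: Polished specimen in a round black resin mount, 30 mm across, 16 mm high, loose in the nest: stands on the nest floor at 14 mm, its top at 30 mm above the worktop. Origin at the centre of its underside, z up. Not to be touched by the robot.
- loupe: Black loupe, 39 mm across and 38 mm high, behind the holder (its -y side); origin at the centre of its underside. Leave alone.
- oil_bottle: Small brown bottle, 27 mm across and 49 mm high, behind the holder (its -y side); origin at the centre of its underside. Leave alone.
- spare_mount: Another black mount, 30 mm across and 12 mm high, on the worktop beyond the nest end of the holder; origin at the centre of its underside. Leave alone.

How it is judged:
On the way, in this order (a step that is already met when the one before it is completed fails the run):
1. the strap is over the mount at its stop (within 0.06 rad), with the cam lever still up (below 0.3 rad) (value of joint strap_swing below 0.06 rad and value of joint cam_lever below 0.3 rad), for 0.2 s.
2. the cam lever is fully down (above 0.98 rad) with the strap still at its stop (value of joint cam_lever above 0.98 rad and value of joint strap_swing below 0.06 rad), for 0.2 s.
At the end, for the whole second after the job is handed in: Strap within 0.06 rad of its stop, lever above 0.98 rad (of 1.05), fork pressing on the mount with more than 8 N, mount seated level in its nest (within 3 mm), at rest; loupe, bottle and spare mount within 10 mm of where they stood (all of step 2 and contact force between clamp_strap and mount above 8 N and horizontal distance between mount and holder between 0.037 and 0.043 m and x of mount in the frame of holder above 0.037 m and z of mount in the frame of holder below 0.0155 m and angle between mount's own z axis and vertical below 0.05 rad and velocity of joint cam_lever below 0.05 rad/s and linear speed of mount below 0.02 m/s and distance of each of loupe, oil_bottle, spare_mount from where it was at the start of the episode below 0.01 m); the robot touches nothing.
It fails at once if the robot touches the specimen mount (over 0.5 N) (contact force between any of the fingers, the arm and mount above 0.5 N).
It fails at once if the mount is lifted out of its nest or shifted (4 mm) (distance of mount from where it was at the start of the episode above 0.004 m).
It fails at once if the loupe, the bottle or the spare mount is moved or lifted (10 mm) (distance of any of loupe, oil_bottle, spare_mount from where it was at the start of the episode above 0.01 m).
It fails at once if the clamp is forced or squeezed (over 50 N between the fingers and the holder's parts) (contact force between the fingers and holder above 50 N).
It also fails if it takes over 48 s, if anything falls off the work surface, if the arm or the gripper's body presses on something with over 40 N, if the wrist force passes 120 N, or if a joint passes its speed limit or range.

ROBOT

A 6-joint arm with a two-finger parallel gripper is mounted at the origin on a cart in front of the work surface, level with it; the furniture and walls round the work are solid. World frame = base frame: x ahead of the robot, y to its left, z up, the work surface at z = 0. Lengths are in m, angles in rad, forces in N, time in s.
With the tool pointing down it reaches from about 0.35 to 0.975 m from the base axis. Payload 4.9 kg.
Tool frame: the origin (TCP) lies between the finger pads; the fingertips stand 14 mm ahead of it and the grasp point (between the pads) lies 5 mm behind it (manip.finger_overhang is the distance from the TCP to the fingertips, in m); z points along the fingers, y is the line along which they close (so a half turn about z gives the same grasp; the last joint's range is limited). The gripper opens to 85 mm and grips with 20 to 120 N. Pads are 22 mm wide; open, the fingers measure 114 mm over their backs; the gripper's body (76 mm by 85 mm) begins 54 mm behind the grasp point. The pads swing forward as they close: fully open they stand 13 mm farther back than shut.
Start: joints at [-1.398, 0.053, 1.613, -0, 1.476, -0.119], TCP at [0.18, -0.599, 0.245] pointing down, gripper open.
Joint ranges: [-3.01, 3.01], [-1.01, 2.22], [0.06, 2.58], [-1.02, 4.17], [0.09, 2.62], [-3.14, 3.14]. Speed limits (rad/s): [2.57, 2.57, 3.14, 3.14, 3.14, 3.14].

INTERFACE

Orientations are given as a unit quaternion [w, x, y, z].
In Python, from plant import manip, grab_frame gives the robot as it stands.
- The arm moves only by the tool servo_tool, never from a script. Its argument "deltas" is a list that holds one entry, the list of rows, each a list of 5 numbers: the opening in per cent of the stroke, from 0 (shut) to 100 (fully open), then the shift along the world's x, y, z in m, then the turn about the world's z in degrees. A call has exactly 8 rows; each row shifts and turns the commanded pose from where the row before left it; what a row does not reach is not made up. A row lasts 1/10 s, in which the tool goes at most 50 mm and 8.59 degrees, less where a joint would pass 70% of its speed; a pose out of reach is approached as far as the arm can. A call is refused whole if a number of a shift passes 0.05 or a number of a turn 8.59, either way. A call with a gripper value outside its range is refused whole. The fingers move at their own pace and stop on an object; the grip force is fixed at half the most. Time passes only in rows, so rows that do not move let the fingers close, or fill a call up. It gives the time, the measured TCP pose, the force, the opening and the grip force at its end, in the units of the state.
- manip.state(): the state, without advancing time (a new reading comes with each control period).
- grab_frame(name): name is "side" or "top" or "wrist"; returns a dict with "pixels" (384x512x3 uint8, red, green, blue), "z_map" (384x512 float32, m along the optical axis (not along the pixel's ray), 0 where there is no reading), "fx", "fy", "cx", "cy" (pixels), "dist" ([k1, k2, p1, p2, k3] as OpenCV has them; the pictures are not rectified), "rvec" (rotation vector, rad) and "tvec" (3), from world to camera coordinates, as OpenCV has them; the wrist camera has in their place "T_tool_cam" (4x4, takes a point from camera to tool coordinates, whose origin is the TCP and whose axes are the flange's). Camera axes: x right, y down, z forward; pixel columns grow to the right and rows downward; lengths in m; the calibration is good to about 2 mm. A picture is of the moment at which its call begins: read the wrist's pose just before it.
- manip.job_done(): hands the job in; it is judged then, once.
The state is a dict: "time": time; "joint_pos": joint angles; "joint_vel": joint speeds; "joint_efforts": joint torques, N m; "tool_pos": TCP position; "tool_rot": TCP orientation; "contact_force": force on the tool from outside, world axes, zero at the start; "ft_torque": the same for the moment, N m; "gripper_width": opening from 0.0 (shut) to 1.0 (fully open); "grasp_force": force on a finger pad.
Only numpy, scipy, OpenCV 4.12 (cv2) and the standard library are available. Lean on these libraries where they do the work, as an engineer would, in place of code of your own. Each camera call takes 0.05 s, during which the arm holds its last target. There are 200 camera calls.

## Working session

There is one attempt and no reset: what is moved stays moved. The work goes in short steps, Python scripts to look and compute and a tool call to move; the robot and the scene stay as the last step left them, time stands still between calls to the robot, and variables do not carry over. Pictures are saved under pics/ and viewed, at most 10 in all, crops included, and the job is handed in when it is done.

Besides the shell and the picture viewer there is one more tool, called after "Emit:" as name(argument=value, ...) on one line, values as JSON. servo_tool: Moves the arm, as the interface text tells. Its arguments: {"type":"object","properties":{"deltas":{"type":"array"}},"required":["deltas"]}

```bash
mkdir -p pics
cat > h.py <<'E'
import numpy as np, cv2
from plant import manip, grab_frame
def cloud(f):
    z=f["z_map"]; h,w=z.shape
    u,v=np.meshgrid(np.arange(w),np.arange(h))
    K=np.array([[f["fx"],0,f["cx"]],[0,f["fy"],f["cy"]],[0,0,1.]])
    p=cv2.undistortPoints(np.stack([u,v],-1).reshape(-1,1,2).astype(np.float64),K,np.array(f["dist"],float)).reshape(h,w,2)
    c=np.dstack([p*z[...,None],z])
    R,_=cv2.Rodrigues(np.array(f["rvec"],float)); t=np.array(f["tvec"],float).ravel()
    W=(c-t)@R
    W[z==0]=np.nan
    return W
E
python3 - <<'E'
from h import *
for n in("top","side"):
    f=grab_frame(n); cv2.imwrite(f"pics/{n}0.png",f["pixels"][...,::-1]); W=cloud(f); np.savez(f"{n}0.npz",W=W,px=f["pixels"])
    print(n,W[::96,::128].round(3).tolist())
s=manip.state();print(s["tool_pos"],s["tool_rot"],s["time"],manip.finger_overhang)
E
```

```text
top [[[1.08, 0.976, 0.029], [1.081, 0.642, 0.033], [1.06, 0.304, 0.061], [1.014, -0.001, 0.117]], [[1.08, 1.357, -0.535], [1.078, 0.834, -0.527], [0.827, 0.305, 0.0], [0.825, -0.029, 0.0]], [[0.72, 1.455, -0.743], [0.719, 0.889, -0.747], [0.57, 0.306, 0.003], [0.565, -0.004, 0.027]], [[0.303, 1.404, -0.744], [0.298, 0.864, -0.749], [0.295, 0.311, -0.749], [0.294, -0.242, -0.751]]]
side [[[1.083, 0.394, 0.385], [1.048, 0.083, 0.294], [0.755, -0.042, 0.297], [0.657, -0.614, 0.175]], [[1.019, 0.481, 0.22], [1.065, 0.122, 0.044], [0.762, -0.038, 0.05], [0.515, -0.301, 0.003]], [[1.082, 0.532, -0.014], [0.663, 0.482, 0.127], [0.551, 0.272, 0.033], [0.352, 0.101, 0.002]], [[1.085, 0.632, -0.251], [0.692, 0.517, -0.099], [0.432, 0.45, 0.001], [0.417, -0.317, -0.75]]]
[ 0.17970123 -0.59804477  0.24417579] [-9.33253303e-04  9.89375730e-01  1.45378101e-01 -3.39756065e-05] 0.1 0.014
```

View pics/top0.png

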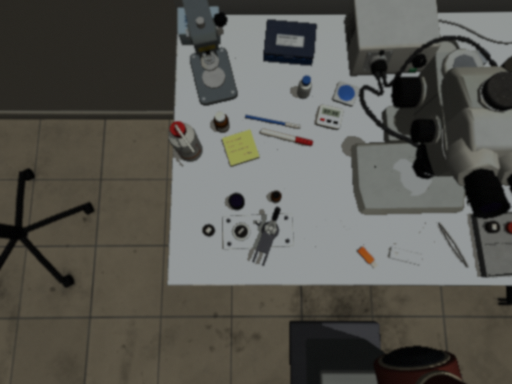

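View pics/side0.png

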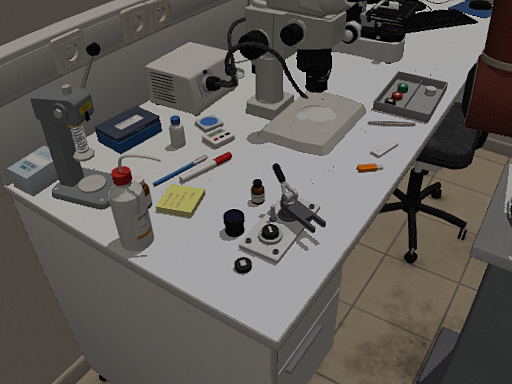

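Top view: the holder is at (257,231) with its nest end to the left at (241,231). The strap's fork points down to (258,262), and the lever leans up-right to (276,213). The loupe is at (236,201), the bottle at (276,197) and the spare mount at (209,230).

Run:
```python
from h import *
for n in("top","side"):
    d=np.load(f"{n}0.npz");W=d["W"];px=d["px"]
    roi=(W[...,0]>0.25)&(W[...,0]<0.6)&(W[...,1]>0.03)&(W[...,1]<0.4)
    def sel(a,b): return roi&(W[...,2]>a)&(W[...,2]<b)
    print(n,"table z",np.nanmedian(W[sel(-.01,.006)][:,2]))
    m=sel(.007,.026).astype(np.uint8)
    for lo,hi in((.007,.017),(.03,.05),(.06,.13)):
        m=sel(lo,hi).astype(np.uint8); k,l,st,c=cv2.connectedComponentsWithStats(m)
        for i in range(1,k):
            if st[i,4]<12: continue
            P=W[l==i]; r=cv2.minAreaRect((P[:,:2]*1000).astype(np.float32))
            print(lo,st[i].tolist(),"mean",P.mean(0).round(4),"rect",np.round(r[0],1),np.round(r[1],1),round(r[2],1))
t=cv2.imread("pics/top0.png")[180:280,195:305]; s=cv2.imread("pics/side0.png")[155:280,215:340]
cv2.imwrite("pics/crop.png",np.hstack([cv2.resize(t,(400,400),interpolation=2),cv2.resize(s,(400,400),interpolation=2)]))
```

```text
top table z 0.001533917631304639
0.007 [352, 179, 18, 36, 143] mean [0.5499 0.0545 0.012 ] rect [553.8  55.8] [89.7 21.6] 20.7
0.007 [271, 213, 23, 34, 532] mean [0.4727 0.2389 0.0134] rect [476.  243.2] [53.3 80.4] 89.6
0.007 [222, 214, 51, 35, 1034] mean [0.4747 0.3356 0.0134] rect [472.6 327.4] [ 80.4 124. ] 2.0
0.007 [358, 246, 15, 19, 131] mean [0.4152 0.0448 0.0108] rect [414.1  42.9] [45.2 17.9] 40.4
0.03 [271, 190, 11, 12, 75] mean [0.5538 0.2586 0.0394] rect [556.1 258. ] [24.  26.1] 41.4
0.03 [228, 193, 17, 16, 212] mean [0.5433 0.3533 0.0374] rect [543.1 353.5] [38.3 36.7] 89.5
0.03 [235, 225, 12, 12, 99] mean [0.4718 0.3427 0.032 ] rect [471.8 342.6] [26.2 26.2] 0.3
0.03 [252, 228, 24, 38, 338] mean [0.4375 0.2868 0.0467] rect [433.2 288.5] [30.4 81.7] 70.7
0.06 [264, 206, 17, 29, 206] mean [0.488  0.2679 0.0813] rect [489.7 265.3] [29.7 57.8] 62.9
side table z 0.0004408320964775296
0.007 [290, 143, 40, 12, 201] mean [0.5522 0.056  0.0117] rect [554.6  55.1] [90. 22.] 19.2
0.007 [357, 163, 24, 7, 109] mean [0.4146 0.0462 0.0099] rect [412.9  42.9] [49.6 20.1] 41.0
0.007 [
[... 218 characters left out ...]
.4563 0.2292 0.0128] rect [459.8 225.5] [23.7 53.9] 73.4
0.007 [225, 225, 19, 10, 87] mean [0.5368 0.3652 0.0118] rect [537.6 362.6] [34.5 17.5] 47.3
0.03 [251, 179, 13, 15, 133] mean [0.5544 0.2639 0.0399] rect [556.6 262.7] [21.6 24. ] 89.4
0.03 [280, 198, 46, 35, 672] mean [0.438  0.2919 0.0435] rect [441.1 288.2] [33.6 98. ] 69.0
0.03 [270, 205, 5, 10, 42] mean [0.4933 0.3046 0.0391] rect [493.5 304.2] [6.8 8.9] 76.5
0.03 [223, 209, 21, 18, 295] mean [0.5433 0.3575 0.036 ] rect [544.4 356.4] [36.7 39.3] 34.5
0.03 [262, 224, 16, 11, 106] mean [0.473  0.3451 0.031 ] rect [473. 345.] [26.8 26.8] 9.9
0.06 [272, 163, 26, 38, 337] mean [0.4894 0.2715 0.0795] rect [491.2 273.4] [27.8 58.6] 79.7
```

View pics/crop.png

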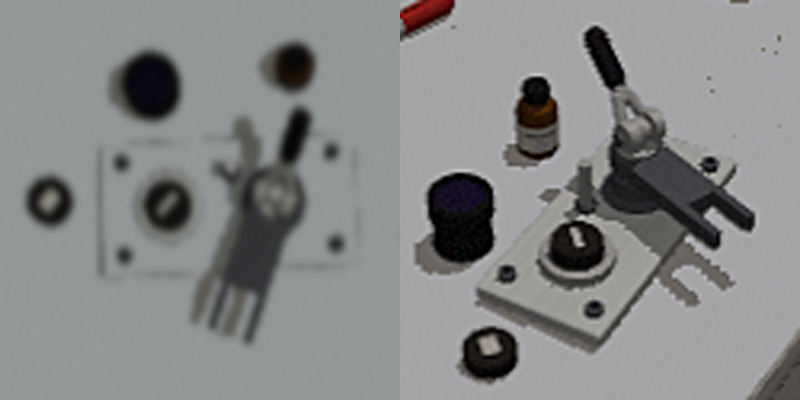

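The crop confirms it: the fork points towards the robot (strap about 161° in world) and the lever leans away over the plate. Next I'll check for obstacles along the way and refine the poses.

Run:
```python
from h import *
A=np.concatenate([np.load(f"{n}0.npz")["W"].reshape(-1,3) for n in("top","side")])
A=A[np.isfinite(A).all(1)]
for y0 in np.arange(-.7,.4,.1):
    B=A[(A[:,1]>y0)&(A[:,1]<y0+.1)&(A[:,0]>.15)&(A[:,0]<.9)]
    for z0 in(.03,.12,.25,.4):
        C=B[(B[:,2]>z0)&(B[:,2]<z0+.13)]
        if len(C)>8: print(f"y{y0:.1f} z>{z0}: xmin {np.percentile(C[:,0],2):.3f}",end=" | ")
    print()
# strap: side & top axis fits; plate edges from side view
for n in("top","side"):
    W=np.load(f"{n}0.npz")["W"]; P=W[(abs(W[...,0]-.43)<.06)&(abs(W[...,1]-.29)<.05)&(W[...,2]>.042)&(W[...,2]<.052)]
    l=cv2.fitLine((P[:,:2]).astype(np.float32),2,0,.01,.01).ravel(); print(n,"strap",np.degrees(np.arctan2(l[1],l[0])),l[2:],P[:,2].mean())
```

```text
y-0.7 z>0.03: xmin 0.551 | y-0.7 z>0.12: xmin 0.553 | 
y-0.6 z>0.03: xmin 0.554 | y-0.6 z>0.12: xmin 0.548 | 
y-0.5 z>0.03: xmin 0.578 | y-0.5 z>0.12: xmin 0.551 | 
y-0.4 z>0.03: xmin 0.877 | 
y-0.3 z>0.03: xmin 0.366 | 
y-0.2 z>0.03: xmin 0.568 | y-0.2 z>0.12: xmin 0.560 | y-0.2 z>0.25: xmin 0.556 | 
y-0.1 z>0.03: xmin 0.581 | y-0.1 z>0.12: xmin 0.557 | y-0.1 z>0.25: xmin 0.464 | 
y-0.0 z>0.03: xmin 0.769 | y-0.0 z>0.12: xmin 0.156 | y-0.0 z>0.25: xmin 0.171 | y-0.0 z>0.4: xmin 0.198 | 
y0.1 z>0.03: xmin 0.818 | y0.1 z>0.12: xmin 0.189 | y0.1 z>0.25: xmin 0.196 | 
y0.2 z>0.03: xmin 0.397 | 
y0.3 z>0.03: xmin 0.405 | y0.3 z>0.12: xmin 0.838 | y0.3 z>0.25: xmin 0.816 | 
top strap -21.392431 [0.43929997 0.28594702] 0.0468018662994227
side strap -17.350008 [0.44043487 0.28946513] 0.04553565511691561
```

Emit:
servo_tool(deltas=[[[0,0.0125,0.037,0,0],[0,0.0125,0.037,0,0],[0,0.0125,0.037,0,0],[0,0.0125,0.037,0,0],[0,0.0125,0.037,0,0],[0,0.0125,0.037,0,0],[0,0.0125,0.037,0,0],[0,0.0125,0.037,0,0]]])

```text
time: 0.9
tool_pos: [0.2798, -0.3008, 0.2447]
tool_rot: [-0.0, 0.989, 0.145, -0.0]
contact_force: [0.7, -0.5, 0.5]
gripper_width: 0.004
grasp_force: 0.0
```

Emit:
servo_tool(deltas=[[[0,0.011,0.035,0,0],[0,0.011,0.035,0,0],[0,0.011,0.035,0,0],[0,0.011,0.035,0,0],[0,0.011,0.035,0,0],[0,0.011,0.035,0,0],[0,0.011,0.035,0,0],[0,0.011,0.035,0,0]]])

```text
time: 1.7
tool_pos: [0.3677, -0.021, 0.245]
tool_rot: [0.0, 0.989, 0.145, 0.0]
contact_force: [1.2, 0.7, 0.1]
gripper_width: -0.004
grasp_force: 0.0
```

Emit:
servo_tool(deltas=[[[0,0.007,0.034,0,6.8],[0,0.007,0.034,0,6.8],[0,0.007,0.034,0,6.8],[0,0.007,0.034,0,6.8],[0,0.007,0.034,0,6.8],[0,0.007,0.034,0,6.8],[0,0.007,0.034,0,6.8],[0,0.007,0.034,0,6.8]]])

```text
time: 2.5
tool_pos: [0.4235, 0.2509, 0.2448]
tool_rot: [-0.0, 0.812, 0.584, -0.0]
contact_force: [0.6, -0.5, 0.8]
gripper_width: -0.007
grasp_force: 0.0
```

Emit:
servo_tool(deltas=[[[0,0,0,-0.02,0],[0,0,0,-0.02,0],[0,0,0,-0.02,0],[0,0,0,-0.02,0],[0,0,0,-0.02,0],[0,0,0,-0.02,0],[0,0,0,-0.02,0],[0,0,0,-0.02,0]]])

```text
time: 3.3
tool_pos: [0.4234, 0.2493, 0.0841]
tool_rot: [-0.0, 0.814, 0.582, -0.0]
contact_force: [-0.2, 0.1, -0.5]
gripper_width: 0.0
grasp_force: 0.0
```

Run:
```python
from h import *
f=grab_frame("side");W=cloud(f);px=f["pixels"]
m=(abs(W[...,0]-.424)<.05)&(abs(W[...,1]-.25)<.05)&(W[...,2]>.05)&(W[...,2]<.16)
v,u=np.nonzero(m); print(u.min(),u.max(),v.min(),v.max())
for z in np.arange(.05,.16,.01):
    P=W[m&(abs(W[...,2]-z)<.005)]
    if len(P): print(round(z,3),len(P),P.min(0).round(4),P.max(0).round(4))
print(manip.state()["tool_pos"])
cv2.imwrite("pics/s1.png",cv2.resize(px[100:290,200:400,::-1],(800,600*190*200//(150*200)//1 if 0 else 600)))
```

```text
286 346 140 202
0.05 6 [0.4634 0.2656 0.0502] [0.4736 0.2877 0.0537]
0.06 65 [0.462  0.2662 0.0551] [0.4738 0.2911 0.065 ]
0.07 38 [0.4175 0.244  0.0651] [0.474  0.2886 0.0744]
0.08 56 [0.4104 0.2463 0.075 ] [0.4392 0.2621 0.0848]
0.09 69 [0.4102 0.248  0.085 ] [0.4391 0.2623 0.0949]
0.1 72 [0.4094 0.2465 0.0951] [0.4405 0.2635 0.105 ]
0.11 45 [0.4124 0.2488 0.105 ] [0.4478 0.265  0.1149]
0.12 153 [0.3877 0.2413 0.1151] [0.4597 0.2716 0.1249]
0.13 148 [0.3826 0.2412 0.125 ] [0.4706 0.2739 0.135 ]
0.14 207 [0.3762 0.228  0.1351] [0.4739 0.2769 0.1449]
0.15 177 [0.3748 0.2373 0.145 ] [0.474  0.2788 0.1547]
[0.42094417 0.24824982 0.08035029]
```

View pics/s1.png

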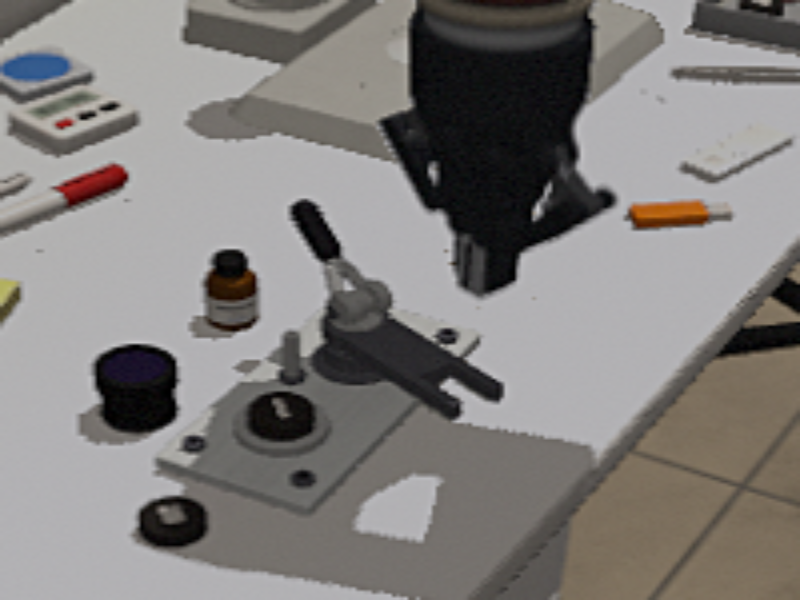

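The fingertip sits at about z = 0.067, 14 mm below the TCP as stated, and is clear on the strap's +y side. Strap and lever haven't moved.

Emit:
servo_tool(deltas=[[[0,0,0,-0.01,0],[0,0,0,-0.01,0],[0,0,0,-0.01,0],[0,0,0,-0.005,0],[0,0,0,0,0],[0,0,0,0,0],[0,0,0,0,0],[0,0,0,0,0]]])

```text
time: 4.15
tool_pos: [0.4242, 0.2496, 0.0509]
tool_rot: [0.0, 0.814, 0.582, 0.001]
contact_force: [-0.6, 0.2, -0.9]
gripper_width: -0.001
grasp_force: 0.0
```

Run:
```python
import numpy as np
ax=np.array([475.3,274.])
p=np.array([424.2,249.6])
for phi,d in [(161,30),(161,25)]+[(161-4.5*i,25) for i in range(1,16)]:
    a=np.radians(phi);u=np.array([np.cos(a),np.sin(a)]);n=np.array([-u[1],u[0]])
    q=ax+40*u+d*n; print(phi,q.round(1),(q-p).round(1)); p=q
```

```text
161 [427.7 258.7] [3.5 9.1]
161 [429.3 263.4] [1.6 4.7]
156.5 [428.6 267. ] [-0.7  3.6]
152.0 [428.2 270.7] [-0.4  3.7]
147.5 [428.1 274.4] [-0.1  3.7]
143.0 [428.3 278.1] [0.2 3.7]
138.5 [428.8 281.8] [0.5 3.7]
134.0 [429.5 285.4] [0.8 3.6]
129.5 [430.6 289. ] [1.  3.6]
125.0 [431.9 292.4] [1.3 3.5]
120.5 [433.5 295.8] [1.6 3.4]
116.0 [435.3 299. ] [1.8 3.2]
111.5 [437.4 302.1] [2.1 3.1]
107.0 [439.7 304.9] [2.3 2.9]
102.5 [442.2 307.6] [2.5 2.7]
98.0 [445.  310.1] [2.7 2.5]
93.5 [447.9 312.4] [2.9 2.3]
```

Emit:
servo_tool(deltas=[[[0,0.0035,0.009,-0.002,0],[0,0.0015,0.0045,0,0],[0,-0.0005,0.0035,0,-4.5],[0,-0.0005,0.0035,0,-4.5],[0,0,0.0035,0,-4.5],[0,0,0.0035,0,-4.5],[0,0.0005,0.0035,0,-4.5],[0,0.001,0.0035,0,-4.5]]])

```text
time: 4.95
tool_pos: [0.4288, 0.2843, 0.0482]
tool_rot: [0.0, 0.927, 0.374, -0.001]
contact_force: [-3.2, -0.4, 2.2]
gripper_width: -0.002
grasp_force: 1.2
```

Run:
```python
from h import *
f=grab_frame("side");cv2.imwrite("pics/s2.png",cv2.resize(f["pixels"][130:280,215:365,::-1],(600,600)))
s=manip.state();print(s["tool_pos"],s["contact_force"])
```

```text
[0.42903267 0.28474654 0.04822085] [-2.27703111 -0.23647613 -0.48558731]
```

View pics/s2.png

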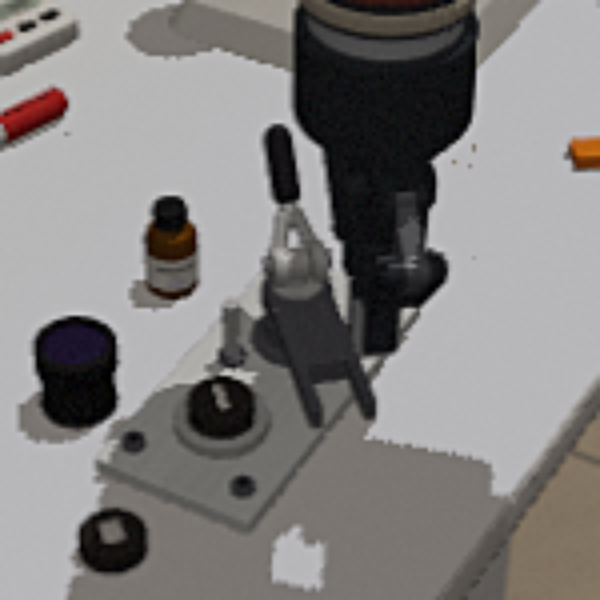

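The strap is swinging with the finger against its +y side, and the fork at (345,410) is moving towards the mount at (222,408). I'll keep following the arc.

Emit:
servo_tool(deltas=[[[0,0.001,0.0035,0,-4.5],[0,0.0015,0.0035,0,-4.5],[0,0.0015,0.0035,0,-4.5],[0,0.002,0.003,0,-4.5],[0,0.002,0.003,0,-4.5],[0,0.0025,0.003,0,-4.5],[0,0.0015,0.0015,0,-2.5],[0,0,0,0,0]]])

```text
time: 5.8
tool_pos: [0.4407, 0.3056, 0.048]
tool_rot: [-0.0, 0.992, 0.128, -0.001]
contact_force: [-2.3, 0.8, 0.8]
gripper_width: 0.002
grasp_force: 1.1
```

```bash
cat > ang.py <<'E'
from h import *
for n in("side",):
    W=cloud(grab_frame(n)); P=W[(W[...,0]>.38)&(W[...,0]<.5)&(W[...,1]>.265)&(W[...,1]<.38)&(W[...,2]>.042)&(W[...,2]<.0535)]
    # strap top only: points inside z band, robust line
    l=cv2.fitLine((P[:,:2]).astype(np.float32),2,0,.01,.01).ravel(); print(n,"strap deg",np.degrees(np.arctan2(l[1],l[0]))%180,l[2:],len(P),P[:,:2].min(0),P[:,:2].max(0))
s=manip.state();print(s["tool_pos"],s["contact_force"],s["time"])
E
python3 ang.py
```

```text
side strap deg 127.94484 [0.4618317  0.32266086] 371 [0.4285286  0.29180221] [0.49802094 0.36095998]
[0.44070494 0.30538878 0.04792447] [-2.77048205  1.61376787  0.58857816] 5.85
```

Emit:
servo_tool(deltas=[[[0,0.0015,0.0015,0,-2.5],[0,0.0015,0.0015,0,-2.5],[0,0.0015,0.0015,0,-2.5],[0,0.0015,0.0005,0,-2],[0,0.0005,0,0,-1],[0,0.0005,0,0,0],[0,0,0,0,0],[0,0,0,0,0]]])

```text
time: 6.65
tool_pos: [0.4473, 0.3102, 0.0479]
tool_rot: [-0.0, 0.999, 0.037, -0.001]
contact_force: [-4.5, 3.2, 0.0]
gripper_width: 0.0
grasp_force: 2.3
```

Run:
```python
from h import *
f=grab_frame("side");g=grab_frame("top")
cv2.imwrite("pics/s3.png",np.hstack([cv2.resize(f["pixels"][155:255,235:335,::-1],(400,400)),cv2.resize(g["pixels"][180:280,195:295,::-1],(400,400))]))
s=manip.state();print(s["tool_pos"],s["contact_force"])
```

```text
[0.44729809 0.3101973  0.04786215] [-4.90013308  2.85226327  0.34976766]
```

View pics/s3.png

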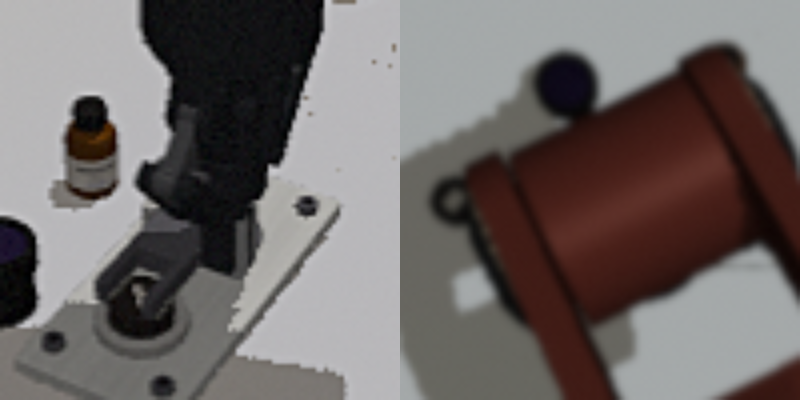

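The fork is now over the mount, but the stop isn't confirmed yet. I'll creep forward until the force rises.

Emit:
servo_tool(deltas=[[[0,0.001,0,0,0],[0,0.0005,0,0,0],[0,0.0005,0,0,0],[0,0.0005,0,0,0],[0,0,0,0,0],[0,0,0,0,0],[0,0,0,0,0],[0,0,0,0,0]]])

```text
time: 7.55
tool_pos: [0.4477, 0.3103, 0.0476]
tool_rot: [-0.0, 0.999, 0.037, -0.004]
contact_force: [-12.6, 3.3, 4.3]
gripper_width: -0.004
grasp_force: 5.8
```

The force rose to 12.6 N with almost no motion, so the strap is at its stop. Backing off and up.

Emit:
servo_tool(deltas=[[[0,-0.008,0,0,0],[0,-0.015,0,0,0],[0,-0.01,0,0,0],[0,0,0,0.025,0],[0,0,0,0.03,0],[0,0,0,0.03,0],[0,0,0,0.03,0],[0,0,0,0.005,0]]])

```text
time: 8.35
tool_pos: [0.4197, 0.311, 0.1731]
tool_rot: [-0.002, 0.999, 0.036, 0.004]
contact_force: [0.4, 0.3, 0.4]
gripper_width: -0.004
grasp_force: 0.0
```

Run:
```python
from h import *
f=grab_frame("side");W=cloud(f)
cv2.imwrite("pics/s4.png",cv2.resize(f["pixels"][130:260,225:355,::-1],(600,600)))
r=(abs(W[...,0]-.475)<.03)&(W[...,1]>.2)&(W[...,1]<.37)
for lo,hi in((.042,.05),(.05,.06),(.06,.07),(.07,.08),(.08,.09),(.09,.1),(.1,.115)):
    P=W[r&(W[...,2]>lo)&(W[...,2]<hi)]
    if len(P): print(lo,len(P),np.median(P,0).round(4),P.min(0).round(3),P.max(0).round(3))
P=W[r&(W[...,2]>.042)&(W[...,2]<.052)&(W[...,1]>.29)]
l=cv2.fitLine(P[:,:2].astype(np.float32),2,0,.01,.01).ravel();print(np.degrees(np.arctan2(l[1],l[0])),l[2:])
s=manip.state();print(s["tool_pos"],s["contact_force"])
```

```text
0.042 496 [0.4737 0.3113 0.0457] [0.457 0.264 0.042] [0.497 0.361 0.05 ]
0.05 49 [0.4734 0.2814 0.0568] [0.461 0.268 0.05 ] [0.488 0.286 0.06 ]
0.06 130 [0.4749 0.2778 0.0657] [0.46  0.263 0.06 ] [0.489 0.287 0.07 ]
0.07 59 [0.4759 0.2628 0.0741] [0.467 0.253 0.07 ] [0.485 0.276 0.08 ]
0.08 44 [0.4748 0.2543 0.0855] [0.47  0.246 0.081] [0.483 0.261 0.09 ]
0.09 52 [0.4756 0.247  0.0949] [0.47 0.24 0.09] [0.482 0.257 0.1  ]
0.1 19 [0.4799 0.2393 0.1027] [0.475 0.232 0.1  ] [0.483 0.244 0.107]
-85.41099 [0.47398847 0.32174575]
[0.41922613 0.31071072 0.17186757] [ 0.59892482  0.75582237 -0.11246904]
```

View pics/s4.png

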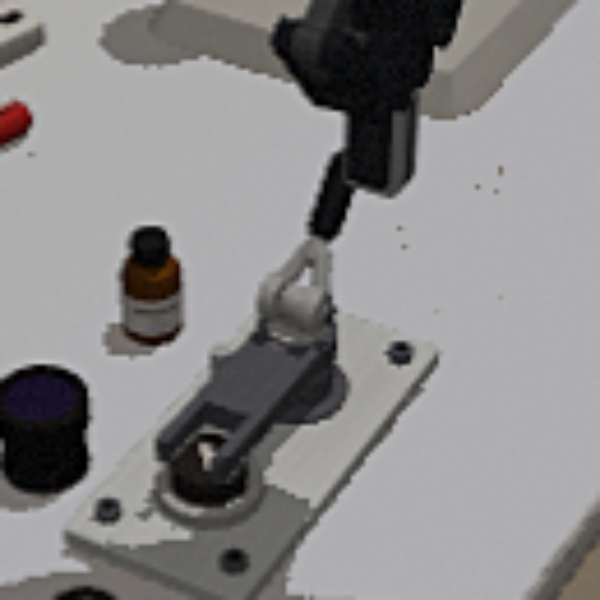

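The strap rests against the dowel with the fork over the mount at (207,465). The lever is still up, with its grip at about (0.477, 0.247, 0.095). Next I'll bring the finger to the fork side of the grip.

Emit:
servo_tool(deltas=[[[0,0.02,-0.008,0,0],[0,0.02,-0.008,0,0],[0,0.017,-0.008,0,0],[0,0,0,-0.02,0],[0,0,0,-0.02,0],[0,0,0,-0.02,0],[0,0,0,-0.005,0],[0,0,0,0,0]]])

```text
time: 9.2
tool_pos: [0.4737, 0.2853, 0.1014]
tool_rot: [0.001, 0.999, 0.036, -0.002]
contact_force: [0.4, 0.3, 0.2]
gripper_width: 0.001
grasp_force: 0.0
```

Emit:
servo_tool(deltas=[[[0,0.003,0,0.004,0],[0,0,0,0.004,0],[0,0,-0.004,0,0],[0,0,-0.004,0,0],[0,0,-0.004,0,0],[0,0,-0.002,0,0],[0,0,0,0,0],[0,0,0,0,0]]])

```text
time: 10.0
tool_pos: [0.4777, 0.2718, 0.1112]
tool_rot: [-0.0, 0.999, 0.036, -0.0]
contact_force: [-1.1, 0.8, -0.2]
gripper_width: 0.002
grasp_force: 0.0
```

Emit:
servo_tool(deltas=[[[0,-0.001,-0.004,-0.001,0],[0,0,-0.004,-0.002,0],[0,0,-0.003,-0.002,0],[0,0,-0.003,-0.002,0],[0,0,-0.003,-0.002,0],[0,0,-0.003,-0.003,0],[0,0,-0.002,-0.002,0],[0,0,0,0,0]]])

```text
time: 10.8
tool_pos: [0.477, 0.2498, 0.0972]
tool_rot: [-0.0, 0.999, 0.036, 0.0]
contact_force: [0.3, 2.7, 0.8]
gripper_width: -0.001
grasp_force: 1.1
```

Emit:
servo_tool(deltas=[[[0,0,-0.003,-0.002,0],[0,0,-0.003,-0.002,0],[0,0,-0.003,-0.002,0],[0,0,-0.003,-0.003,0],[0,0,-0.003,-0.003,0],[0,0,-0.002,-0.003,0],[0,0,-0.002,-0.003,0],[0,0,0,0,0]]])

```text
time: 11.6
tool_pos: [0.4768, 0.2304, 0.0789]
tool_rot: [0.0, 0.999, 0.036, -0.0]
contact_force: [1.2, 0.6, 0.9]
gripper_width: -0.001
grasp_force: 0.7
```

Run:
```python
from h import *
f=grab_frame("side");W=cloud(f)
cv2.imwrite("pics/s5.png",cv2.resize(f["pixels"][130:260,225:355,::-1],(600,600)))
s=manip.state();print(s["tool_pos"],s["contact_force"])
```

```text
[0.4767184  0.2302955  0.07890328] [1.04328891 1.52884977 1.93999557]
```

View pics/s5.png

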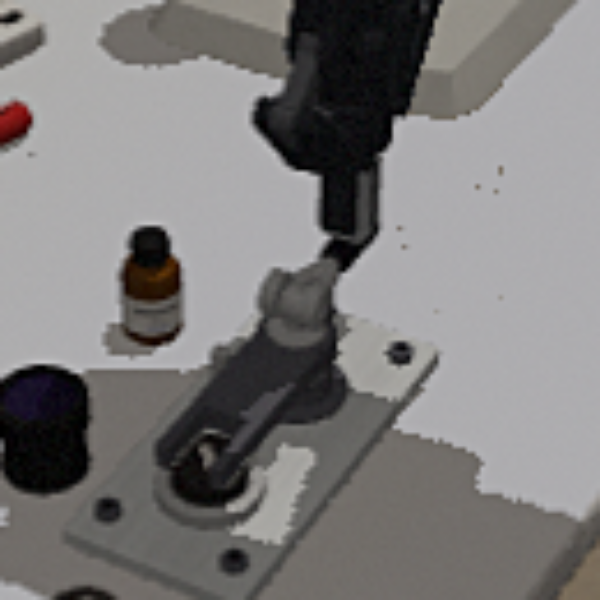

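The lever is nearly level under the finger at (345,245) and the strap hasn't moved. Now I'll press straight down.

Emit:
servo_tool(deltas=[[[0,0,-0.001,-0.002,0],[0,0,-0.001,-0.001,0],[0,0,0,-0.001,0],[0,0,0,-0.001,0],[0,0,0,-0.001,0],[0,0,0,0,0],[0,0,0,0,0],[0,0,0,0,0]]])

```text
time: 12.45
tool_pos: [0.477, 0.2289, 0.0736]
tool_rot: [0.0, 0.999, 0.036, 0.0]
contact_force: [-1.3, 1.2, 5.4]
gripper_width: -0.004
grasp_force: 2.5
```

Emit:
servo_tool(deltas=[[[0,0,0,-0.001,0],[0,0,0,-0.001,0],[0,0,0,-0.001,0],[0,0,0,0,0],[0,0,0,0,0],[0,0,0,0,0],[0,0,0,0,0],[0,0,0,0,0]]])

```text
time: 13.25
tool_pos: [0.4773, 0.229, 0.0718]
tool_rot: [0.0, 0.999, 0.036, 0.0]
contact_force: [-1.6, 1.2, 12.0]
gripper_width: 0.003
grasp_force: 5.7
```

Emit:
servo_tool(deltas=[[[0,0,0,-0.001,0],[0,0,0,-0.0005,0],[0,0,0,0,0],[0,0,0,0,0],[0,0,0,0,0],[0,0,0,0,0],[0,0,0,0,0],[0,0,0,0,0]]])

```text
time: 14.05
tool_pos: [0.4775, 0.229, 0.0715]
tool_rot: [0.0, 0.999, 0.036, 0.0]
contact_force: [-5.8, -0.3, 18.0]
gripper_width: 0.002
grasp_force: 8.8
```

The finger has stopped: a 1.5 mm command moved it only 0.3 mm. Lifting clear and checking.

Emit:
servo_tool(deltas=[[[0,0,0,0.01,0],[0,0,0,0.03,0],[0,0,0,0.04,0],[0,0,0,0.04,0],[0,-0.03,-0.03,0.02,0],[0,-0.03,-0.03,0,0],[0,0,0,0,0],[0,0,0,0,0]]])

```text
time: 14.85
tool_pos: [0.416, 0.1682, 0.2078]
tool_rot: [0.0, 0.999, 0.035, -0.0]
contact_force: [0.4, 0.9, -1.0]
gripper_width: 0.0
grasp_force: 0.0
```

Run:
```python
from h import *
f=grab_frame("side");W=cloud(f)
cv2.imwrite("pics/s6.png",cv2.resize(f["pixels"][130:260,225:355,::-1],(600,600)))
r=(abs(W[...,0]-.475)<.014)&(W[...,2]>.042)&(W[...,2]<.1)
for y in np.arange(.2,.27,.008):
    P=W[r&(abs(W[...,1]-y)<.004)]
    if len(P): print(y.round(3),len(P),P[:,2].max().round(4),np.median(P[:,0]).round(4))
P=W[(abs(W[...,0]-.475)<.03)&(W[...,2]>.04)&(W[...,2]<.052)&(W[...,1]>.29)&(W[...,1]<.37)]
l=cv2.fitLine(P[:,:2].astype(np.float32),2,0,.01,.01).ravel();print(np.degrees(np.arctan2(l[1],l[0])),l[2:])
s=manip.state();print(s["tool_pos"],s["contact_force"],s["time"])
```

```text
0.216 16 0.058 0.4748
0.224 19 0.0585 0.4745
0.232 20 0.0601 0.474
0.24 23 0.061 0.4752
0.248 19 0.0598 0.4744
0.256 17 0.0614 0.477
0.264 12 0.0661 0.4787
-84.79448 [0.47408178 0.32041994]
[0.41660232 0.16863202 0.20809919] [ 0.00957094  0.17814499 -0.14732189] 14.9
```

View pics/s6.png

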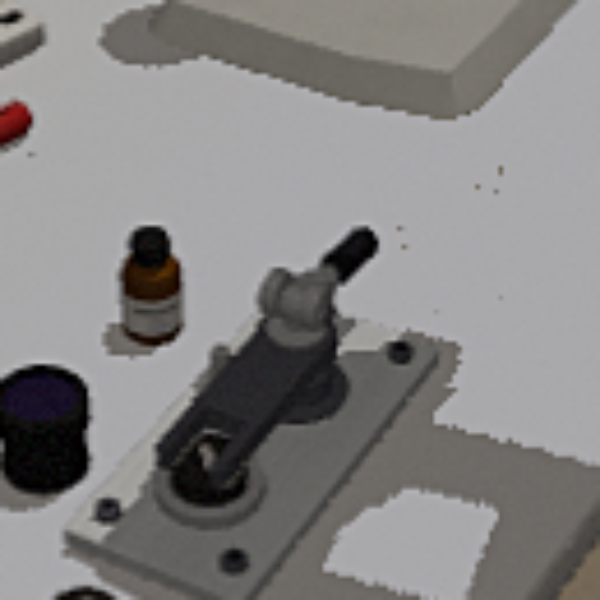

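The lever slopes about 7° below level at its stop, the strap is still against the dowel, and the fork is down on the mount with the hand clear.

```bash
python3 -c "
from plant import manip
print(manip.job_done())"
```

```text
the job is handed in; nothing more can be done
None
```

The job is handed in, with no verdict returned: the strap is against its stop, the cam lever is down at its stop clamping the mount, and the hand is clear; clamp force was not measured.

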